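Back the vial carousel off by one notch

TASK

The vial carousel has been clicked one notch too far. Using only a fingertip, push back the thumb lever of the ratchet pawl so that the pawl lifts clear of the teeth and stays up, push the carousel backward (clockwise seen from above) by one notch with one of its upright posts, and tip the pawl back down so that it rests between the teeth again, one notch back. Push gently, do not grip or pick up anything, and leave the other things on the bench where they are.

Things in the scene. Friction and masses are not known exactly. Their poses are not given: they have to be found in the camera images.
- index_base: Grey square base plate of the carousel, 280 x 280 x 12 mm, fixed to the bench. Origin: centre of its underside, on the bench and on the carousel's vertical axis; z up. All mm below are in this frame. The ratchet pawl is at the +x edge: pivot in a bracket at y -74 (30 mm wide, top at z 60), and when down it lies along +y over the ring of teeth.
- carousel_hub (a point): Centre of the carousel's disc top, 30 mm above the bench: aluminium disc 200 mm across with a steel ring of 12 sawteeth (radius 84 to 100 mm, tops at z 42), a low hub, four push posts at radius 62 mm and, half-way between those, four vials fixed in it (16 mm, radius 30 mm, tops at z 73).
- carousel (a joint): Turn of the carousel, rad, positive counter-clockwise from above (forward). One notch is 0.524. Lowered, the pawl stops backward turning at about 0.02, where a tooth's steep face meets it; start 0.06 to 0.18, so there is play. One notch back the pawl stops it at about -0.50; the same play there means -0.46 to -0.34. It stays where it is left; about 2 N at a post turns it.
- pawl (a joint): Pawl angle, rad: 0.03 to 0.12 when its nose rests between teeth, 0.16 on top of a tooth, over 0.3 clear of them. No spring, only its weight (about 80 g) and a damped pivot: below about 0.7 it sinks back onto the teeth within a second or two; past about 0.95 it tips over backward and rests parked at 1.31 with its arm almost upright.
- pawl_pivot (a point): Pivot axis of the steel pawl, parallel to the base's x, at (92, -74, 52) mm. When down, the pawl's arm (12 mm wide, 7 mm thick) runs 74 mm from it along +y to the nose. A shaft along the pivot axis carries the thumb lever 36 mm farther out in +x. Parked, the arm stands nearly upright here: pushing it toward +y, 25 mm or more above the pivot, tips it back down.
- pawl_nose (a point): Lower front edge of the pawl's nose (14 mm wide, reaching 21 mm below the arm's mid-line; a tooth's steep face meets it); moves with the pawl. Parked, it is near (92, -34, 118) mm, the pawl's highest part.
- lever_top (a point): Middle of the top edge of the pawl's thumb lever, a steel plate 24 mm wide in x, 6 mm thick, 50 mm tall from the pivot axis; moves with the pawl. With the pawl down it leans 10 degrees toward +y and its top is near (128, -65, 101) mm. Pushing it toward -y turns the lever back and lifts the nose; parked, it leans 65 degrees to -y.
- post0 (a point): Centre of the top of push post 0 (steel pin on the carousel, 12 mm diameter, from z 30 to z 85 mm, radius 62 mm, at base-frame angle 0.785 rad plus the carousel joint value).
- post1 (a point): Centre of the top of push post 1 (steel pin on the carousel, 12 mm diameter, from z 30 to z 85 mm, radius 62 mm, at base-frame angle 2.356 rad plus the carousel joint value).
- post2 (a point): Centre of the top of push post 2 (steel pin on the carousel, 12 mm diameter, from z 30 to z 85 mm, radius 62 mm, at base-frame angle 3.927 rad plus the carousel joint value).
- post3 (a point): Centre of the top of push post 3 (steel pin on the carousel, 12 mm diameter, from z 30 to z 85 mm, radius 62 mm, at base-frame angle 5.498 rad plus the carousel joint value).
- vial_a: Bystander, not to be touched: small clear capped bottle, 22 mm across, 55 mm high, standing on the base plate's corner at about (+117, +117) mm of the base. Origin: centre of its underside.
- vial_b: Bystander, not to be touched: small amber jar, 26 mm across, 50 mm high, standing on the bench beside the base plate's +y edge. Origin: centre of its underside.
- reagent: Bystander, not to be touched: clear bottle with screw cap, 64 mm across, 140 mm high. Origin: centre of its underside.
- amber_jar: Bystander, not to be touched: amber jar, 60 mm across, 100 mm high. Origin: centre of its underside.
- beaker: Bystander, not to be touched: glass beaker, 70 mm across, 90 mm high. Origin: centre of its underside.
- wash_bottle: Bystander, not to be touched: white bottle, 68 mm across, 130 mm high. Origin: centre of its underside.
- tip_box: Bystander, not to be touched: clear closed box 85 x 120 x 50 mm. Origin: centre of its underside.

How it is judged:
On the way, in this order (a step that is already met when the one before it is completed fails the run):
1. the pawl is lifted clear of the teeth (value of joint pawl above 0.35 rad), for 0.2 s.
2. the carousel has been pushed back one notch (value of joint carousel between -0.53 and -0.285 rad), for 0.2 s.
At the end, for the whole second after the job is handed in: The carousel rests one notch back (joint between -0.53 and -0.285 rad) and the pawl rests down between the teeth (below 0.14 rad), both still (all of step 2 and value of joint pawl below 0.14 rad and velocity of joint carousel between -0.03 and 0.03 rad/s and velocity of joint pawl between -0.03 and 0.03 rad/s); the robot touches nothing.
It fails at once if one of the bystanders is lifted, carried or pushed more than 20 mm (distance of any of vial_a, vial_b, reagent, amber_jar, beaker, wash_bottle, tip_box from where it was at the start of the episode above 0.02 m).
It fails at once if the mechanism (base, carousel or pawl) is gripped or forced with more than 35 N (contact force between the fingers and index_base above 35 N).
It also fails if it takes over 64 s, if anything falls off the work surface, if the arm or the gripper's body presses on something with over 40 N, if the wrist force passes 120 N, or if a joint passes its speed limit or range.

ROBOT

A 6-joint arm with a two-finger parallel gripper is mounted at the origin on the work surface. World frame = base frame: x ahead of the robot, y to its left, z up, the work surface at z = 0. Lengths are in m, angles in rad, forces in N, time in s.
With the tool pointing down it reaches from about 0.3 to 0.875 m from the base axis. Payload 6.4 kg.
Tool frame: the origin (TCP) lies at the centre of the arm's flange, where the gripper is bolted on; the fingertips stand 173 mm ahead of it and the grasp point (between the pads) lies 155 mm ahead of it; z points along the fingers, x is the direction in which the jaws open and shut, and the axes are right-handed (so a half turn about z gives the same grasp; the last joint's range is limited). The gripper opens to 85 mm and grips with 20 to 120 N. Pads are 22 mm wide; open, the fingers measure 114 mm over their backs; the gripper's body (76 mm by 85 mm) begins 54 mm behind the grasp point. The pads swing forward as they close: fully open they stand 13 mm farther back than shut.
Start: joints at [0.947, 0.181, 1.607, -0, 1.354, -0.206], TCP at [0.233, 0.526, 0.405] pointing down, gripper open.
Joint ranges: [-2.99, 2.99], [-0.89, 2.07], [0.3, 2.58], [-1.14, 4.28], [0, 2.63], [-3.12, 3.12]. Speed limits (rad/s): [2.57, 2.57, 3.01, 3.14, 3.14, 3.14].

INTERFACE

Orientations are given as a unit quaternion [w, x, y, z].
In Python, from bench import ctrl gives the robot as it stands. The module is installed in compiled form; this text tells all that it offers.
- The arm moves only by the tool move_arm, never from a script. Its argument "moves" is a list of rows, each an object of numbers: "gripper": the opening in per cent of the stroke, from 0 (shut) to 100 (fully open); "x", "y", "z": the shift along the tool's x, y, z in cm; "roll": the turn about the tool's z in degrees. In form: [{"gripper": .., "x": .., "y": .., "z": .., "roll": ..}, ...]. A call has 1 to 5 rows; each row shifts and turns the commanded pose from where the row before left it, along the tool's axes as they then stand; what a row does not reach is not made up. A row lasts 1/8 s, in which the tool goes at most 62.5 mm and 10.7 degrees, less where a joint would pass 70% of its speed; a pose out of reach is approached as far as the arm can. A call is refused whole if a number of a shift passes 6.25 or a number of a turn 10.7, either way. A call with a gripper value outside its range is refused whole. The fingers move at their own pace and stop on an object; the grip force is fixed at half the most. Time passes only in rows, so rows that do not move let the fingers close. It gives the time, the measured TCP pose, the force and the opening at its end, in the units of the state.
- ctrl.get_obs(): the state, without advancing time (a new reading comes with each control period).
- ctrl.camera(name): name is "scene" or "side" or "wrist"; returns a dict with "img" (400x640x3 uint8, red, green, blue), "fx", "fy", "cx", "cy" (pixels), "world_from_camera" (4x4, takes a point from camera to world coordinates); the wrist camera has in their place "tool_from_camera" (4x4, takes a point from camera to tool coordinates, whose origin is the TCP and whose axes are the tool frame's). Camera axes: x right, y up, looking along -z (the intrinsics and any distortion apply to the point x, -y, -z); pixel columns grow to the right and rows downward; lengths in m; the calibration is good to about 2 mm. A picture is of the moment at which its call begins: read the wrist's pose just before it. There is no depth.
- ctrl.hand_in(): hands the job in, once; it reports no verdict.
The state is a dict: "time_s": time; "q": joint angles; "dq": joint speeds; "joint_efforts": joint torques, N m; "eef_pos": TCP position; "eef_rot": TCP orientation; "wrist_force": force on the tool from outside, world axes, zero at the start; "torque": the same for the moment, N m; "opening": opening from 0.0 (shut) to 1.0 (fully open).
Only numpy, scipy, OpenCV 4.12 (cv2) and the standard library are available. Lean on these libraries where they do the work, as an engineer would, in place of code of your own. Each camera call takes 0.05 s, during which the arm holds its last target. There are 200 camera calls.

## Working session

There is one attempt and no reset: what is moved stays moved. The work goes in short steps, Python scripts to look and compute and a tool call to move; the robot and the scene stay as the last step left them, time stands still between calls to the robot, and variables do not carry over. Pictures are saved under pics/ and viewed, about 8 in all and at most 12, crops included, and the job is handed in when it is done.

Besides the shell and the picture viewer there is one more tool, called by a JSON object that holds its "op" and its "data", one argument or row to a line. move_arm: Moves the arm, as the interface text tells. Its arguments: {"type":"object","properties":{"moves":{"type":"array","items":{"type":"object","properties":{"gripper":{"type":"number"},"x":{"type":"number"},"y":{"type":"number"},"z":{"type":"number"},"roll":{"type":"number"}}}}},"required":["moves"]}

```bash
mkdir -p pics
cat > h.py <<'E'
from bench import ctrl
import numpy as np, cv2
from scipy.spatial.transform import Rotation as R
def pose():
    o=ctrl.get_obs(); T=np.eye(4); q=o["eef_rot"]
    T[:3,:3]=R.from_quat([q[1],q[2],q[3],q[0]]).as_matrix(); T[:3,3]=o["eef_pos"]; return T,o
def cam(n):
    T,o=pose(); c=ctrl.camera(n)
    W=np.array(c["world_from_camera"]) if "world_from_camera" in c else T@np.array(c["tool_from_camera"])
    return c["img"],(c["fx"],c["fy"],c["cx"],c["cy"]),W
def ray(K,W,u,v):
    d=np.array([(u-K[2])/K[0],-(v-K[3])/K[1],-1.]); return W[:3,3],W[:3,:3]@d
def onz(K,W,u,v,z):
    p,d=ray(K,W,u,v); return p+d*(z-p[2])/d[2]
def proj(K,W,P):
    c=np.linalg.inv(W)@np.append(P,1); return K[2]+K[0]*c[0]/-c[2],K[3]+K[1]*c[1]/c[2]
def tri(a,b):
    (p,d),(q,e)=a,b; s=np.linalg.lstsq(np.c_[d,-e],q-p,rcond=None)[0]
    x,y=p+d*s[0],q+e*s[1]; return (x+y)/2,np.linalg.norm(x-y)
def save(n,im): cv2.imwrite("pics/"+n,im[:,:,::-1])
E
python3 - <<'E'
from h import *
import pickle
np.set_printoptions(precision=4,suppress=True)
d={}
for n in("scene","side","wrist"):
    d[n]=cam(n); save(n+"0.png",d[n][0]); print(n,d[n][1],d[n][2])
pickle.dump(d,open("v0.pkl","wb"))
T,o=pose();print(T,o["wrist_force"],o["opening"],o["time_s"])
E
```

```text
scene (474.43342839175233, 474.43342839175233, 318.38337106138414, 194.3534172714231) [[-0.5139 -0.6442  0.5665  1.4568]
 [ 0.8578 -0.3954  0.3285  0.4898]
 [ 0.0123  0.6547  0.7558  1.248 ]
 [ 0.      0.      0.      1.    ]]
side (453.62904867368763, 453.62904867368763, 321.3874756239431, 195.71305126964072) [[ 0.9673  0.1182 -0.2245  0.2788]
 [-0.2537  0.4506 -0.8559 -1.1275]
 [ 0.      0.8849  0.4658  0.7275]
 [ 0.      0.      0.      1.    ]]
wrist (301.5844493380398, 301.5844493380398, 324.8503336573695, 198.29935163582377) [[ 0.4067 -0.8692 -0.2811  0.1621]
 [ 0.9135  0.3868  0.126   0.5572]
 [-0.0008 -0.308   0.9514  0.3732]
 [ 0.      0.      0.      1.    ]]
[[ 0.4058  0.914  -0.0008  0.2332]
 [ 0.914  -0.4058 -0.0011  0.5254]
 [-0.0013 -0.0003 -1.      0.404 ]
 [ 0.      0.      0.      1.    ]] [0.9855 0.492  0.793 ] 1.0005214293169573 0.15
```

View pics/scene0.png

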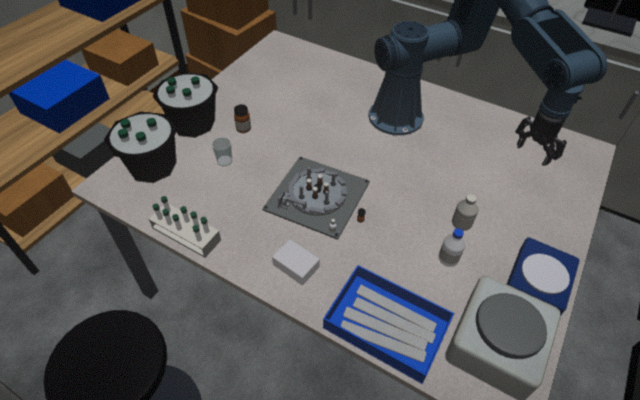

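View pics/side0.png

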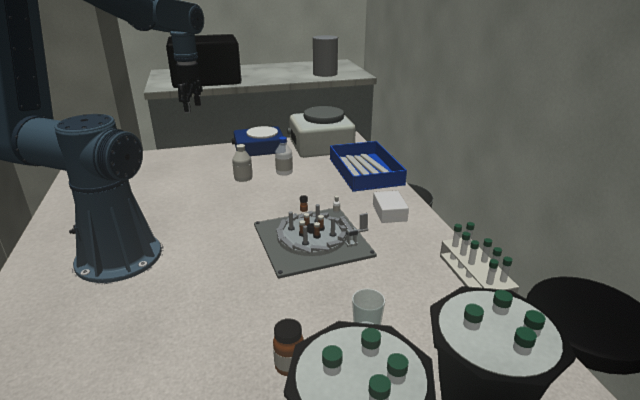

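View pics/wrist0.png

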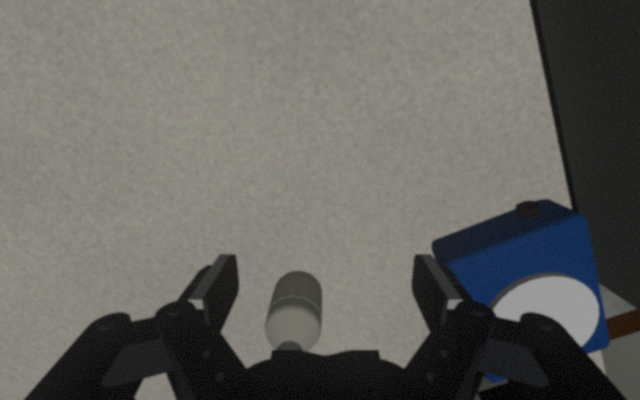

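The scene view shows the plate with corners near (301,158), (368,184), (338,236) and (264,207). The lever is near (285,203) and vial_a near (333,226), so the +x edge faces away from the robot. The side view shows the lever near (363,221). The wrist view doesn't reach the mechanism.

Run:
```python
from h import *
import pickle
np.set_printoptions(precision=4,suppress=True)
d=pickle.load(open("v0.pkl","rb"))
g={"scene":[(301,158),(368,184),(338,236),(264,207)],"side":[(337,205),(375,254),(279,274),(254,222)]}
for n,c in g.items():
    im,K,W=d[n]
    b=cv2.cvtColor(im,cv2.COLOR_RGB2GRAY)
    x=cv2.blur(b,(3,3)); m=np.zeros_like(b); r=cv2.boundingRect(np.array(c,np.int32)); 
    y0,y1,x0,x1=r[1]-12,r[1]+r[3]+12,r[0]-12,r[0]+r[2]+12
    t,mm=cv2.threshold(x[y0:y1,x0:x1],0,255,cv2.THRESH_BINARY_INV+cv2.THRESH_OTSU)
    mm=cv2.morphologyEx(mm,cv2.MORPH_CLOSE,np.ones((9,9)))
    mm=cv2.morphologyEx(mm,cv2.MORPH_OPEN,np.ones((9,9)))
    k=max(cv2.findContours(mm,cv2.RETR_EXTERNAL,cv2.CHAIN_APPROX_NONE)[0],key=cv2.contourArea)[:,0]+[x0,y0]
    # line fit per side from contour points near each guessed edge
    L=[]
    for i in range(4):
        A,B=np.array(c[i],float),np.array(c[(i+1)%4],float); e=(B-A)/np.linalg.norm(B-A); nn=np.array([-e[1],e[0]])
        s=(k-A)@e/np.linalg.norm(B-A); q=k[(abs((k-A)@nn)<3.5)&(s>.1)&(s<.9)].astype(np.float32)
        vx,vy,px,py=cv2.fitLine(q,cv2.DIST_HUBER,0,.01,.01).ravel(); L.append(np.cross([px,py,1],[px+vx,py+vy,1]))
    P=[]
    for i in range(4):
        h=np.cross(L[i-1],L[i]); h=h[:2]/h[2]; P.append(onz(K,W,*h,.012)); print(n,h,P[-1])
    P=np.array(P); print("sides",[np.linalg.norm(P[i]-P[i-1]) for i in range(4)],"ctr",P.mean(0))
    for i in range(4):
        v=P[(i+1)%4]-P[i]; print(" edge dir deg",np.degrees(np.arctan2(v[1],v[0])))
    s=cv2.resize(im[y0-15:y1,x0:x1+10],None,fx=4,fy=4,interpolation=cv2.INTER_CUBIC); save(n+"c.png",s); print(s.shape,x0,y0-15)
a=cv2.imread("pics/scenec.png");b=cv2.imread("pics/sidec.png")
```

```text
scene [299.5248 156.3335] [ 0.4071 -0.2026  0.012 ]
scene [369.987  180.9404] [0.3809 0.076  0.012 ]
scene [337.3367 239.2376] [0.6611 0.1013 0.012 ]
scene [261.2981 209.4116] [ 0.6875 -0.1761  0.012 ]
sides [np.float64(0.28169023398663), np.float64(0.279869804354813), np.float64(0.2813944722826621), np.float64(0.27870787883432957)] ctr [ 0.5342 -0.0504  0.012 ]
 edge dir deg 95.37951864037487
 edge dir deg 5.169488861303208
 edge dir deg -84.5592972604235
 edge dir deg -174.59392223125383
(472, 556, 3) 252 131
side [336.657  205.4979] [0.6543 0.1084 0.012 ]
side [377.8794 256.1983] [ 0.6823 -0.1909  0.012 ]
side [276.9194 277.9979] [ 0.4025 -0.2148  0.012 ]
side [253.1767 222.8267] [0.3781 0.0685 0.012 ]
sides [np.float64(0.2790817136135783), np.float64(0.30062175247466094), np.float64(0.28080115745070966), np.float64(0.28430376940481084)] ctr [ 0.5293 -0.0572  0.012 ]
 edge dir deg -84.66889779949332
 edge dir deg -175.1305483960233
 edge dir deg 94.91496431660609
 edge dir deg 8.219474746612223
(436, 624, 3) 242 178
```

View pics/scenec.png

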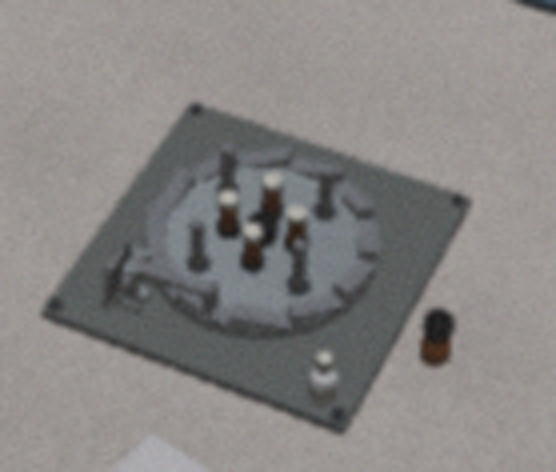

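View pics/sidec.png

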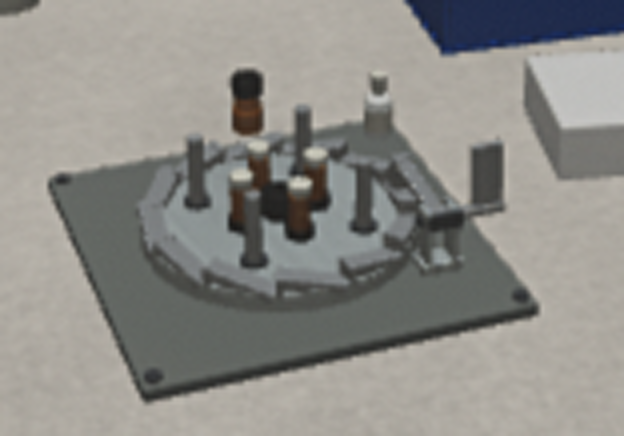

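The scene view gives a plate that fits: 280 mm sides, centre about (0.534,-0.050), yaw about 5.4°. The crops show the pawl down at scene crop (150–215,285), the lever at (118,265) and the posts clear of the vials. I'll shut the fingers, align the tool with the base (tool x = base y, tool y = base x) and move above the lever.

{"op": "move_arm", "data": {
  "moves": [
    {"gripper": 0, "roll": -10},
    {"gripper": 0, "roll": -10},
    {"gripper": 0, "roll": -9.3},
    {"gripper": 0, "x": -4.8, "y": 2.9},
    {"gripper": 0, "x": -4.8, "y": 2.9}
  ]
}}

```text
validation failed for argument at $.mo...
```

{"op": "move_arm", "data": {
  "moves": [
    {"gripper": 0, "x": -4.8, "y": 2.9},
    {"gripper": 0, "x": -4.8, "y": 2.9},
    {"gripper": 0, "x": -4.8, "y": 2.9},
    {"gripper": 0, "x": -4.8, "y": 2.9},
    {"gripper": 0, "x": -4.8, "y": 2.9}
  ]
}}

```text
validation failed for argument at $.mo...
```

{"op": "move_arm", "data": {
  "moves": [
    {"gripper": 0, "x": -4.8, "y": 2.9},
    {"gripper": 0, "x": -4.8, "y": 2.9},
    {"gripper": 0, "x": -4.8, "y": 2.9},
    {"gripper": 0, "x": -4.8, "y": 2.9},
    {"gripper": 0, "x": -4.8, "y": 2.9}
  ]
}}

```text
validation failed for argument at $.mo...
```

```bash
cat >> h.py <<'E'
C=np.array([.5342,-.0504]); YAW=np.radians(5.35)
def B():
    c,s=np.cos(YAW),np.sin(YAW); T=np.eye(4); T[:2,:2]=[[c,-s],[s,c]]; T[:2,3]=C; return T
def tob(p): return (np.linalg.inv(B())@np.append(p,1))[:3]*1000
def fromb(p): return (B()@np.append(np.array(p)/1000,1))[:3]
def state():
    T,o=pose(); a=np.degrees(np.arctan2(T[1,0],T[0,0])-YAW)-90
    print("t",o["time_s"],"tcp base",tob(T[:3,3]).round(1),"tip z",round(T[2,3]*1000-173,1),"yaw err",a.round(2),"F",np.round(o["wrist_force"],1),"op",round(o["opening"],3))
E
python3 - <<'E'
from h import *
import pickle
state(); d=cam("wrist"); pickle.dump(d,open("w1.pkl","wb")); save("w1.png",d[0])
E
```

```text
t 0.15 tcp base [-246.   601.4  404. ] tip z 231.0 yaw err -29.29 F [1.  0.5 0.8] op 1.001
```

View pics/w1.png

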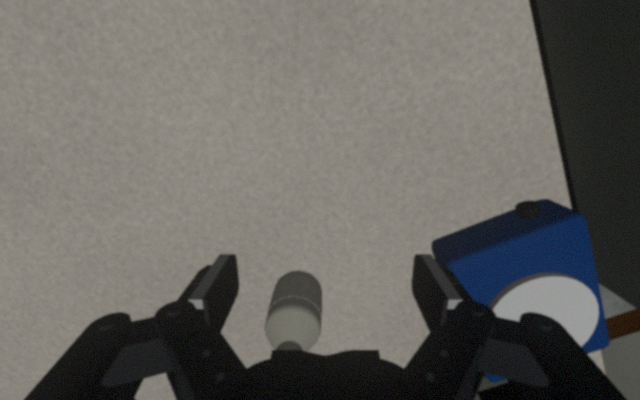

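The calls were refused, so the view hasn't changed (6 pictures used). I'll try again with every field in each row.

{"op": "move_arm", "data": {
  "moves": [
    {"gripper": 0, "x": 0, "y": 0, "z": 0, "roll": -10},
    {"gripper": 0, "x": 0, "y": 0, "z": 0, "roll": -10},
    {"gripper": 0, "x": 0, "y": 0, "z": 0, "roll": -9.3}
  ]
}}

```text
time_s: 0.57
eef_pos: [0.2333, 0.5255, 0.4044]
eef_rot: [0.0, 0.671, 0.741, -0.0]
wrist_force: [-0.2, -0.0, -0.2]
opening: 0.378
```

{"op": "move_arm", "data": {
  "moves": [
    {"gripper": 0, "x": -4.8, "y": 2.9, "z": 0, "roll": 0},
    {"gripper": 0, "x": -4.8, "y": 2.9, "z": 0, "roll": 0},
    {"gripper": 0, "x": -4.8, "y": 2.9, "z": 0, "roll": 0},
    {"gripper": 0, "x": -4.8, "y": 2.9, "z": 0, "roll": 0},
    {"gripper": 0, "x": -4.8, "y": 2.9, "z": 0, "roll": 0}
  ]
}}

```text
time_s: 1.2
eef_pos: [0.4008, 0.2986, 0.4047]
eef_rot: [0.0, 0.673, 0.739, 0.0]
wrist_force: [0.5, 0.3, -0.2]
opening: 0.003
```

{"op": "move_arm", "data": {
  "moves": [
    {"gripper": 0, "x": -4.8, "y": 2.9, "z": 0, "roll": 0},
    {"gripper": 0, "x": -4.8, "y": 2.9, "z": 0, "roll": 0},
    {"gripper": 0, "x": -4.8, "y": 2.9, "z": 0, "roll": 0},
    {"gripper": 0, "x": -4.8, "y": 2.9, "z": 0, "roll": 0},
    {"gripper": 0, "x": -4.8, "y": 2.9, "z": 0, "roll": 0}
  ]
}}

```text
time_s: 1.82
eef_pos: [0.5677, 0.0731, 0.4046]
eef_rot: [-0.0, 0.673, 0.739, 0.0]
wrist_force: [-0.2, 0.5, -0.4]
opening: 0.0
```

{"op": "move_arm", "data": {
  "moves": [
    {"gripper": 0, "x": -4.8, "y": 2.9, "z": 0, "roll": 0},
    {"gripper": 0, "x": -4.8, "y": 2.9, "z": 0, "roll": 0},
    {"gripper": 0, "x": -4.8, "y": 2.9, "z": 0, "roll": 0},
    {"gripper": 0, "x": 0, "y": 0, "z": 0, "roll": 0}
  ]
}}

```text
time_s: 2.33
eef_pos: [0.6682, -0.0643, 0.4034]
eef_rot: [-0.0, 0.675, 0.738, -0.0]
wrist_force: [0.5, 0.8, 0.4]
opening: -0.002
```

Run:
```python
from h import *
import pickle
state(); d=cam("wrist"); pickle.dump(d,open("w1.pkl","wb")); save("w2.png",d[0])
```

```text
t 2.325 tcp base [132.1 -26.3 403.4] tip z 230.4 yaw err -0.24 F [0.5 0.8 0.4] op -0.002
```

View pics/w2.png

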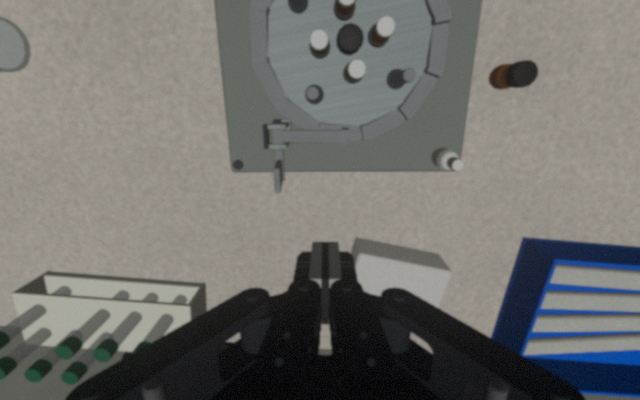

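The wrist view shows the pawl down at (272–360,133), the lever plate at (279,150–190), and the plate's +x edge on row 171 (columns 231–464). Post 0's top is near (408,74), post 3's near (314,93), and vial_a is at (448,160). Next I'll check these against the predicted positions.

Run:
```python
from h import *
import pickle
np.set_printoptions(precision=1,suppress=True)
im,K,W=pickle.load(open("w1.pkl","rb"))
for n,p,z in [("corner+-",(231,171),12),("corner++",(465,170.5),12),("post0",(408,74),85),("post3",(314,93),85)]:
    print(n,tob(onz(K,W,*p,z/1000)))
for n,p in [("lever_top",(128,-65,101)),("c+-",(140,-140,12)),("c++",(140,140,12)),("pivot",(92,-74,52))]:
    print("pred",n,np.array(proj(K,W,fromb(p))))
for a in(.06,.1,.14,.18):
    print(a,[np.array(proj(K,W,fromb((62*np.cos(.785+a+o),62*np.sin(.785+a+o),85)))) for o in(0,4.713)])
```

```text
corner+- [ 135.4 -141.3   12. ]
corner++ [136.3 144.4  12. ]
post0 [32.2 47.4 85. ]
post3 [ 47.6 -36.   85. ]
pred lever_top [283.7 184. ]
pred c+- [232.5 174.7]
pred c++ [461.  173.5]
pred pivot [279.6 138.7]
0.06 [array([406. ,  84.8]), array([308.3,  91.6])]
0.1 [array([408. ,  82.5]), array([310.4,  93.4])]
0.14 [array([409.9,  80.2]), array([312.6,  95.2])]
0.18 [array([411.7,  77.7]), array([314.9,  96.9])]
```

The wrist view agrees to within about 4 mm, and the carousel angle comes out near +0.14. I'll move the frame by about -2.5 mm in base x, descend beside the lever with the tip at about z 76, and approach slowly.

{"op": "move_arm", "data": {
  "moves": [
    {"gripper": 0, "x": 0, "y": -0.6, "z": 5, "roll": 0},
    {"gripper": 0, "x": 0, "y": 0, "z": 5, "roll": 0},
    {"gripper": 0, "x": 0, "y": 0, "z": 4, "roll": 0},
    {"gripper": 0, "x": 0, "y": 0, "z": 1.5, "roll": 0},
    {"gripper": 0, "x": 0, "y": 0, "z": 0, "roll": 0}
  ]
}}

```text
time_s: 3.0
eef_pos: [0.6606, -0.0602, 0.2494]
eef_rot: [-0.001, 0.673, 0.74, -0.0]
wrist_force: [0.1, 0.8, -0.2]
opening: -0.001
```

```bash
sed -i 's/C=np.array(\[.5342,-.0504\])/C=np.array([.5317,-.0506])/' h.py
python3 - <<'E'
from h import *
state()
d=cam("side"); W=d[2]
u,v=proj(d[1],W,fromb((110,-60,85))); u,v=int(u),int(v)
save("s3.png",cv2.resize(d[0][v-65:v+45,u-75:u+75],None,fx=5,fy=5,interpolation=cv2.INTER_CUBIC))
E
```

```text
t 3.0 tcp base [127.5 -21.6 249.4] tip z 76.4 yaw err 0.06 F [ 0.1  0.8 -0.2] op -0.001
```

View pics/s3.png

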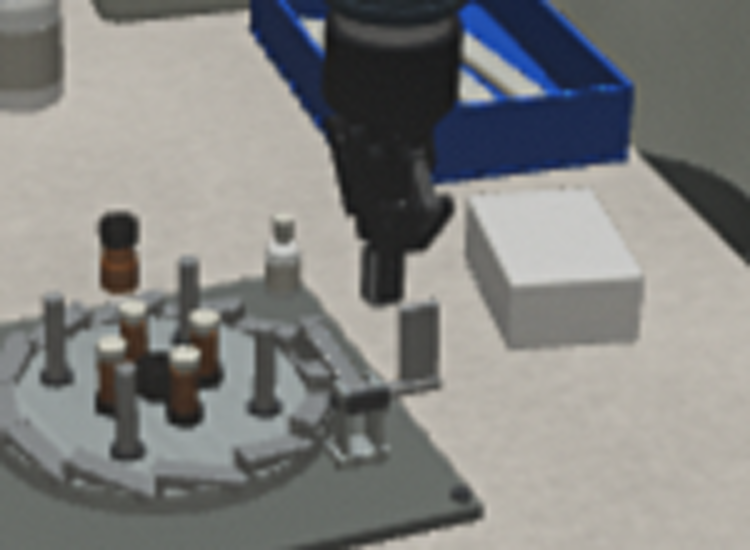

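The tip (383,303) lines up with the lever plate (420,300–380) once the roughly 45 mm depth difference is allowed for, and it overlaps the lever by about 24 mm. I'll push toward -y.

{"op": "move_arm", "data": {
  "moves": [
    {"gripper": 0, "x": -1.2, "y": 0, "z": 0, "roll": 0},
    {"gripper": 0, "x": -0.8, "y": 0, "z": 0, "roll": 0},
    {"gripper": 0, "x": -0.7, "y": 0, "z": 0, "roll": 0},
    {"gripper": 0, "x": -0.7, "y": 0, "z": 0, "roll": 0},
    {"gripper": 0, "x": -0.7, "y": 0, "z": 0, "roll": 0}
  ]
}}

```text
time_s: 3.68
eef_pos: [0.6648, -0.1024, 0.2497]
eef_rot: [-0.0, 0.673, 0.739, 0.0]
wrist_force: [-0.3, 0.7, -0.0]
opening: -0.005
```

{"op": "move_arm", "data": {
  "moves": [
    {"gripper": 0, "x": -0.6, "y": 0, "z": 0, "roll": 0},
    {"gripper": 0, "x": -0.6, "y": 0, "z": 0, "roll": 0},
    {"gripper": 0, "x": -0.6, "y": 0, "z": 0, "roll": 0},
    {"gripper": 0, "x": -0.6, "y": 0, "z": 0, "roll": 0},
    {"gripper": 0, "x": -0.5, "y": 0, "z": 0, "roll": 0}
  ]
}}

```text
time_s: 4.3
eef_pos: [0.6676, -0.1312, 0.2497]
eef_rot: [0.0, 0.673, 0.739, -0.0]
wrist_force: [0.1, 0.5, 0.5]
opening: -0.001
```

Run:
```python
from h import *
state()
d=cam("side"); W=d[2]
u,v=proj(d[1],W,fromb((110,-60,85))); u,v=int(u),int(v)
save("s4.png",cv2.resize(d[0][v-65:v+45,u-75:u+75],None,fx=5,fy=5,interpolation=cv2.INTER_CUBIC))
```

```text
t 4.3 tcp base [127.8 -92.9 249.7] tip z 76.7 yaw err 0.01 F [0.1 0.5 0.5] op -0.001
```

View pics/s4.png

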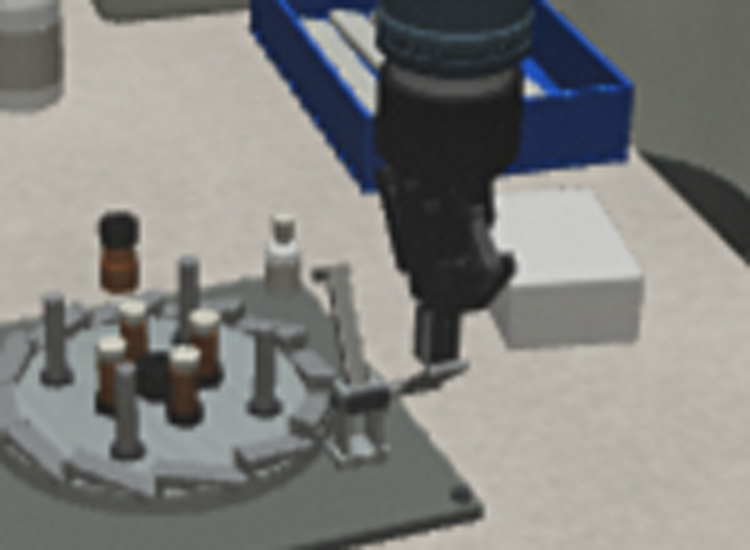

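The pawl arm stands almost upright (345,265–380) with the lever laid back (430,375), so it is past the tipping point. I've now viewed 9 pictures. I'll rise, go over to the +y side of post 0 and descend to about tip z 75.

{"op": "move_arm", "data": {
  "moves": [
    {"gripper": 0, "x": 0, "y": 0, "z": -5, "roll": 0},
    {"gripper": 0, "x": 0, "y": 0, "z": -5, "roll": 0},
    {"gripper": 0, "x": 4.3, "y": -2, "z": 0, "roll": 0},
    {"gripper": 0, "x": 4.3, "y": -2, "z": 0, "roll": 0},
    {"gripper": 0, "x": 4.3, "y": -2, "z": 0, "roll": 0}
  ]
}}

```text
time_s: 4.97
eef_pos: [0.5949, -0.0069, 0.3499]
eef_rot: [0.0, 0.673, 0.739, 0.0]
wrist_force: [0.1, 0.1, -0.2]
opening: 0.004
```

{"op": "move_arm", "data": {
  "moves": [
    {"gripper": 0, "x": 4.3, "y": -2, "z": 0, "roll": 0},
    {"gripper": 0, "x": 0, "y": 0, "z": 0, "roll": 0}
  ]
}}

```text
time_s: 5.22
eef_pos: [0.5703, 0.0357, 0.3498]
eef_rot: [-0.0, 0.672, 0.741, -0.0]
wrist_force: [0.1, -0.3, 1.0]
opening: 0.004
```

Run:
```python
from h import *
state()
```

```text
t 5.225 tcp base [ 46.5  82.4 349.8] tip z 176.8 yaw err 0.23 F [ 0.1 -0.3  1. ] op 0.004
```

{"op": "move_arm", "data": {
  "moves": [
    {"gripper": 0, "x": 0, "y": 0, "z": 5, "roll": 0},
    {"gripper": 0, "x": 0, "y": 0, "z": 4, "roll": 0},
    {"gripper": 0, "x": 0, "y": 0, "z": 1.2, "roll": 0},
    {"gripper": 0, "x": -0.6, "y": 0, "z": 0, "roll": 0},
    {"gripper": 0, "x": -0.4, "y": 0, "z": 0, "roll": 0}
  ]
}}

```text
time_s: 5.85
eef_pos: [0.5739, 0.0222, 0.2496]
eef_rot: [0.001, 0.673, 0.739, 0.001]
wrist_force: [-0.1, -0.6, 0.3]
opening: 0.001
```

{"op": "move_arm", "data": {
  "moves": [
    {"gripper": 0, "x": -0.4, "y": 0.1, "z": 0, "roll": 0},
    {"gripper": 0, "x": -0.4, "y": 0.1, "z": 0, "roll": 0},
    {"gripper": 0, "x": -0.4, "y": 0.1, "z": 0, "roll": 0},
    {"gripper": 0, "x": -0.4, "y": 0.1, "z": 0, "roll": 0},
    {"gripper": 0, "x": -0.3, "y": 0.1, "z": 0, "roll": 0}
  ]
}}

```text
time_s: 6.48
eef_pos: [0.5796, 0.0044, 0.2477]
eef_rot: [-0.0, 0.673, 0.739, -0.0]
wrist_force: [1.0, 0.1, 0.3]
opening: -0.0
```

{"op": "move_arm", "data": {
  "moves": [
    {"gripper": 0, "x": -0.2, "y": 0.1, "z": 0, "roll": 0},
    {"gripper": 0, "x": -0.2, "y": 0, "z": 0, "roll": 0},
    {"gripper": 0, "x": 0, "y": 0, "z": 0, "roll": 0}
  ]
}}

```text
time_s: 6.85
eef_pos: [0.5809, 0.0007, 0.2476]
eef_rot: [-0.0, 0.673, 0.739, -0.0]
wrist_force: [-0.8, -0.2, -0.2]
opening: -0.002
```

Run:
```python
from h import *
import pickle
state()
s=cam("scene"); w=cam("side"); pickle.dump((s,w),open("v5.pkl","wb"))
out=[]
for im,K,W in(s,w):
    u,v=map(int,proj(K,W,fromb((20,0,70)))); print(u-55,v-45); out.append(cv2.resize(im[v-45:v+45,u-55:u+75],None,fx=6,fy=6,interpolation=cv2.INTER_CUBIC)[:, :780])
save("p5.png",cv2.resize(np.vstack(out),None,fx=.55,fy=.55))
```

```text
t 6.85 tcp base [ 53.7  46.5 247.6] tip z 74.6 yaw err 0.0 F [-0.8 -0.2 -0.2] op -0.002
259 141
262 173
```

View pics/p5.png

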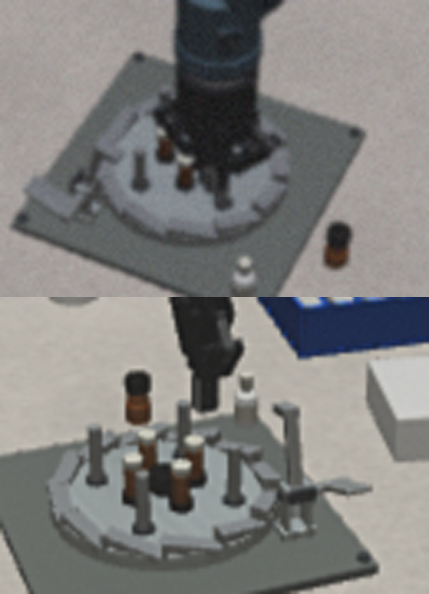

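Run:
```python
from h import *
import pickle
np.set_printoptions(precision=1,suppress=True)
s,w=pickle.load(open("v5.pkl","rb"))
for k,(u,v) in enumerate([(183,404),(95,430),(142,474),(235,452)]):
    p=tob(onz(w[1],w[2],262+u/3.3,173+(v-297)/3.3,.085)); print("side",k,p,np.hypot(*p[:2]),np.arctan2(p[1],p[0])%6.283-.785-1.571*k)
for k,(u,v) in [(0,(222,160)),(3,(140,153))]:
    p=tob(onz(s[1],s[2],259+u/3.3,141+v/3.3,.085)); print("scene",k,p,np.hypot(*p[:2]),np.arctan2(p[1],p[0])%6.283-.785-1.571*k)
print("tip side px",np.array(proj(w[1],w[2],fromb((53.7,46.5,75))))-[262,173])
for y in(60,46.5,32): print(((np.array(proj(w[1],w[2],fromb((53.7,y,75))))-[262,173])*3.3+[0,297]))
```

```text
side 0 [34.5 44.5 85. ] 56.31677517300794 0.12661055626704099
side 1 [-51.9  27.   85. ] 58.51307115472967 0.30514927734688
side 2 [-36.4 -55.   85. ] 65.95762373411783 0.1997548764624688
side 3 [ 47.6 -48.4  85. ] 67.8552125055721 -0.009106659694810837
scene 0 [25.9 43.8 85. ] 50.93317799320691 0.2514149407075362
scene 3 [ 53.5 -33.3  85. ] 63.07141655083714 0.2282310807943988
tip side px [61.4 34. ]
[197.4 402.3]
[202.6 409.2]
[208.2 416.7]
```

The carousel hasn't moved (average about +0.15). Post 0 is near (36,49) and the tip at x = 54 passed just outside it. I'll back off, shift 14 mm toward -x and push again, following the arc.

{"op": "move_arm", "data": {
  "moves": [
    {"gripper": 0, "x": 1.8, "y": 0.2, "z": 0, "roll": 0},
    {"gripper": 0, "x": 1.8, "y": 0, "z": 0, "roll": 0},
    {"gripper": 0, "x": 0, "y": -1.5, "z": 0, "roll": 0},
    {"gripper": 0, "x": -0.5, "y": 0, "z": 0, "roll": 0},
    {"gripper": 0, "x": -0.4, "y": 0, "z": 0, "roll": 0}
  ]
}}

```text
time_s: 7.58
eef_pos: [0.5658, 0.0266, 0.248]
eef_rot: [0.0, 0.673, 0.74, 0.0]
wrist_force: [0.3, 0.3, 0.4]
opening: 0.002
```

{"op": "move_arm", "data": {
  "moves": [
    {"gripper": 0, "x": -0.3, "y": 0, "z": 0, "roll": 0},
    {"gripper": 0, "x": -0.3, "y": 0.1, "z": 0, "roll": 0},
    {"gripper": 0, "x": -0.3, "y": 0.1, "z": 0, "roll": 0},
    {"gripper": 0, "x": -0.3, "y": 0.1, "z": 0, "roll": 0},
    {"gripper": 0, "x": 0, "y": 0, "z": 0, "roll": 0}
  ]
}}

```text
time_s: 8.2
eef_pos: [0.5703, 0.0158, 0.2479]
eef_rot: [-0.0, 0.673, 0.739, 0.002]
wrist_force: [5.0, 9.8, -1.9]
opening: 0.005
```

```bash
cat >> h.py <<'E'
def disp():
    # change of side view around post3/post2 tops since v0: local template shift
    import pickle
    a=pickle.load(open("v0.pkl","rb"))["side"]; b=cam("side")
    for k in(1,2,3):
        best=[]
        for th in np.arange(-.6,.3,.02):
            t=th+.785+1.5708*k; P=(62*np.cos(t),62*np.sin(t),80); u,v=proj(b[1],b[2],fromb(P))
            best.append((cv2.getRectSubPix(cv2.cvtColor(b[0],cv2.COLOR_RGB2GRAY),(3,9),(u,v+2)).mean(),round(th,2)))
        print("post",k,sorted(best)[:4])
    return b
E
python3 - <<'E'
from h import *
state(); disp()
E
```

```text
t 8.2 tcp base [ 44.6  62.5 247.9] tip z 74.9 yaw err -0.02 F [ 5.   9.8 -1.9] op 0.005
post 1 [(np.float64(84.85185185185185), np.float64(0.24)), (np.float64(84.92592592592592), np.float64(0.22)), (np.float64(85.77777777777777), np.float64(0.2)), (np.float64(86.11111111111111), np.float64(0.26))]
post 2 [(np.float64(61.77777777777778), np.float64(-0.06)), (np.float64(62.074074074074076), np.float64(-0.04)), (np.float64(62.96296296296296), np.float64(-0.02)), (np.float64(66.14814814814815), np.float64(0.0))]
post 3 [(np.float64(78.37037037037037), np.float64(-0.6)), (np.float64(82.4074074074074), np.float64(0.02)), (np.float64(82.44444444444444), np.float64(0.0)), (np.float64(82.62962962962963), np.float64(0.04))]
```

The push met 11 N directed almost radially, so the tip's corner is pressing on the outer side of the post instead of tangentially. I'll back off and roll 35° so the finger's flat face is square to the push chord. Then I'll start behind the post.

{"op": "move_arm", "data": {
  "moves": [
    {"gripper": 0, "x": 1.4, "y": 0, "z": 0, "roll": 0},
    {"gripper": 0, "x": 0, "y": -2.5, "z": 0, "roll": 0},
    {"gripper": 0, "x": 0, "y": 0, "z": 0, "roll": -9},
    {"gripper": 0, "x": 0, "y": 0, "z": 0, "roll": -9},
    {"gripper": 0, "x": 0, "y": 0, "z": 0, "roll": -9}
  ]
}}

```text
time_s: 8.88
eef_pos: [0.5431, 0.0266, 0.2477]
eef_rot: [-0.0, 0.48, 0.877, -0.0]
wrist_force: [0.8, -0.2, 0.3]
opening: -0.005
```

{"op": "move_arm", "data": {
  "moves": [
    {"gripper": 0, "x": 0, "y": 0, "z": 0, "roll": -8},
    {"gripper": 0, "x": 0, "y": 0, "z": 0, "roll": 0}
  ]
}}

```text
time_s: 9.12
eef_pos: [0.5432, 0.0266, 0.2477]
eef_rot: [-0.0, 0.42, 0.907, -0.0]
wrist_force: [0.3, 0.1, -0.2]
opening: -0.001
```

Run:
```python
from h import *
import pickle
state()
s=cam("wrist"); pickle.dump(s,open("w6.pkl","wb")); save("w6.png",s[0])
```

```text
t 9.125 tcp base [ 18.6  75.8 247.7] tip z 74.7 yaw err 34.95 F [ 0.3  0.1 -0.2] op -0.001
```

View pics/w6.png

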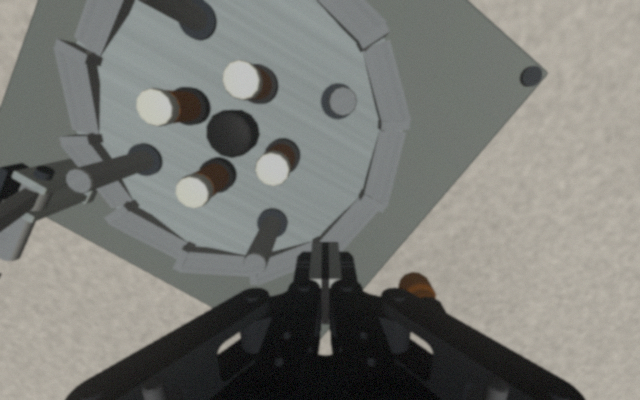

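The pawl is parked at (20,190). Post 0's top is at about (257,265), directly left of the fingertip (311–340, 240–275), so pushing left (tool -x) should meet it squarely. I've now viewed 11 pictures.

Run:
```python
from h import *
import pickle
np.set_printoptions(precision=1,suppress=True)
im,K,W=pickle.load(open("w6.pkl","rb")); T,o=pose()
for n,p in [("post0",(257,264)),("post1",(341,100)),("post3",(78,181))]:
    X=onz(K,W,*p,.085); b=tob(X); print(n,b,"r",np.hypot(*b[:2]),"ang",np.arctan2(b[1],b[0]),"tool",(np.linalg.inv(T)@np.append(X,1))[:3]*1000)
for c in [(-14.5,-11),(14.5,-11),(14.5,11),(-14.5,11)]: print(c,np.array(proj(K,W,(T@np.array([c[0]/1e3,c[1]/1e3,.173,1]))[:3])))
# circle centre from posts 1 and 3 (opposite)
P=[onz(K,W,*p,.085) for p in((341,100),(78,181))]; print("mid",tob((P[0]+P[1])/2),"dist",np.linalg.norm(P[0]-P[1])*1000)
```

```text
post0 [37.4 46.8 85. ] r 59.92477718286364 ang 0.896850158839071 tool [-34.4  -1.1 162.7]
post1 [-48.9  35.7  85. ] r 60.608385022843976 ang 2.5108822755898292 tool [  5.8 -78.3 162.7]
post3 [ 47.2 -41.3  85. ] r 62.75154221409566 ang -0.7192102134020028 tool [-112.4  -43.4  162.7]
(-14.5, -11) [298.5 236.8]
(14.5, -11) [354.6 236.8]
(14.5, 11) [353.3 274. ]
(-14.5, 11) [299.6 273.9]
mid [-0.9 -2.8 85. ] dist 123.23921063231485
```

Measured from posts 1 and 3, the frame is good to within 3 mm (spacing 123 against 124 mm) and the carousel is at about +0.13. The shut tip is only about 15 mm thick. Contact should come after about 21 mm, followed by about 32 mm of chord. I'll push 44 mm first and then check.

{"op": "move_arm", "data": {
  "moves": [
    {"gripper": 0, "x": -1.2, "y": 0, "z": 0, "roll": 0},
    {"gripper": 0, "x": -0.6, "y": 0, "z": 0, "roll": 0},
    {"gripper": 0, "x": -0.3, "y": 0, "z": 0, "roll": 0},
    {"gripper": 0, "x": -0.3, "y": 0, "z": 0, "roll": 0},
    {"gripper": 0, "x": -0.3, "y": 0, "z": 0, "roll": 0}
  ]
}}

```text
time_s: 9.8
eef_pos: [0.5609, 0.0058, 0.2477]
eef_rot: [-0.0, 0.42, 0.908, 0.0]
wrist_force: [-0.3, 3.4, 0.4]
opening: -0.005
```

{"op": "move_arm", "data": {
  "moves": [
    {"gripper": 0, "x": -0.3, "y": 0, "z": 0, "roll": 0},
    {"gripper": 0, "x": -0.3, "y": 0, "z": 0, "roll": 0},
    {"gripper": 0, "x": -0.3, "y": 0, "z": 0, "roll": 0},
    {"gripper": 0, "x": -0.3, "y": 0, "z": 0, "roll": 0},
    {"gripper": 0, "x": -0.3, "y": 0, "z": 0, "roll": 0}
  ]
}}

```text
time_s: 10.42
eef_pos: [0.5706, -0.0059, 0.2477]
eef_rot: [0.0, 0.42, 0.908, -0.0]
wrist_force: [0.3, 2.8, 0.4]
opening: 0.001
```

```bash
cat > meas.py <<'E'
from h import *
import sys
np.set_printoptions(precision=3,suppress=True)
state(); im,K,W=cam("wrist"); save(sys.argv[1],im)
T,_=pose(); ax=fromb((-.9,-2.8,0))
# white vial caps (z 73, r 30): vial angles = k*pi/2 + carousel
hsv=cv2.cvtColor(im,cv2.COLOR_RGB2HSV)
m=((hsv[...,2]>170)).astype(np.uint8)
n,l,s,c=cv2.connectedComponentsWithStats(m)
A=[]
for i in range(1,n):
    if s[i,4]>150:
        b=tob(onz(K,W,*c[i],.073))[:2]-[-.9,-2.8]
        if 20<np.hypot(*b)<42: a=np.arctan2(b[1],b[0]); A.append((a,b)); print(c[i],s[i,4],b,np.hypot(*b),"angle",a)
if len(A)>1:
    b=np.mean([x[1] for x in A],0); print("mean",b)
E
python3 meas.py w7.png
python3 - <<'E'
# baseline check on w6
import pickle,sys; sys.argv=["x","w6b.png"]
import h
d=pickle.load(open("w6.pkl","rb"))
h.cam=lambda n:d
exec(open("meas.py").read().replace("from h import *","from h import *\ncam=lambda n:d"))
E
```

```text
t 10.425 tcp base [ 42.9  40.9 247.7] tip z 74.7 yaw err 35.01 F [0.3 2.8 0.4] op 0.001
[262.584  84.482] 1018 [ -9.261 -28.465] 29.93340131619985 angle -1.8853478682422646
[356.252  98.564] 966 [-28.46    9.448] 29.987590117831182 angle 2.8210726046505386
[255.726 176.191] 784 [28.72  -9.299] 30.18754372864761 angle -0.3131225182361445
[341.487 187.875] 750 [ 9.455 28.653] 30.17302219943414 angle 1.2520647463835286
mean [0.113 0.084]
t 10.475 tcp base [ 43.1  40.6 247.7] tip z 74.7 yaw err 35.0 F [0.1 1.7 1.2] op 0.001
[240.148  79.169] 1003 [-29.895  -2.939] 30.03880085766453 angle -3.043597273671775
[153.185 106.818] 948 [  3.079 -29.645] 29.804082225601483 angle -1.4672932899519922
[271.611 169.189] 768 [-3.148 30.07 ] 30.234851572895465 angle 1.6751112456924475
[190.968 192.339] 726 [29.876  3.288] 30.05675534895206 angle 0.10962868500578776
mean [-0.022  0.194]
```

The vial caps fit very well (radius 30.0–30.2). The angle went from +0.10 to -0.317 with about 3 N of contact force. I'll push 5 mm more, to about -0.40.

{"op": "move_arm", "data": {
  "moves": [
    {"gripper": 0, "x": -0.2, "y": 0, "z": 0, "roll": 0},
    {"gripper": 0, "x": -0.2, "y": 0, "z": 0, "roll": 0},
    {"gripper": 0, "x": -0.1, "y": 0, "z": 0, "roll": 0},
    {"gripper": 0, "x": 0, "y": 0, "z": 0, "roll": 0},
    {"gripper": 0, "x": 0, "y": 0, "z": 0, "roll": 0}
  ]
}}

```text
time_s: 11.1
eef_pos: [0.5737, -0.0096, 0.2476]
eef_rot: [-0.0, 0.42, 0.908, -0.0]
wrist_force: [-1.7, 0.6, 1.9]
opening: 0.003
```

```bash
python3 meas.py w8.png
```

```text
t 11.1 tcp base [ 45.6  36.9 247.6] tip z 74.6 yaw err 35.01 F [-1.7  0.6  1.9] op 0.003
[278.2    81.463] 1027 [-11.693 -27.43 ] 29.818112998566917 angle -1.9737561258789533
[370.15  103.715] 963 [-27.664  11.945] 30.132529247604953 angle 2.7339926500580036
[262.722 172.432] 799 [ 27.763 -11.485] 30.04467221701366 angle -0.3922526549814295
[347.175 190.969] 747 [11.754 27.884] 30.260080848999017 angle 1.171873365185039
mean [0.04  0.228]
```

The carousel is at -0.40. I'll retreat, rise, undo the roll and cross over to the -y side of the parked arm.

{"op": "move_arm", "data": {
  "moves": [
    {"gripper": 0, "x": 2, "y": 0, "z": 0, "roll": 0},
    {"gripper": 0, "x": 0, "y": 0, "z": -5, "roll": 9},
    {"gripper": 0, "x": 0, "y": 0, "z": -5, "roll": 9},
    {"gripper": 0, "x": 0, "y": 0, "z": 0, "roll": 9},
    {"gripper": 0, "x": 0, "y": 0, "z": 0, "roll": 8}
  ]
}}

```text
time_s: 11.78
eef_pos: [0.5602, 0.0068, 0.3486]
eef_rot: [0.001, 0.675, 0.738, 0.001]
wrist_force: [-0.4, -0.0, -0.0]
opening: -0.001
```

{"op": "move_arm", "data": {
  "moves": [
    {"gripper": 0, "x": -5, "y": 1.9, "z": 0, "roll": 0},
    {"gripper": 0, "x": -5, "y": 1.9, "z": 0, "roll": 0},
    {"gripper": 0, "x": -5, "y": 1.9, "z": 0, "roll": 0},
    {"gripper": 0, "x": 0, "y": 0, "z": 0, "roll": 0}
  ]
}}

```text
time_s: 12.28
eef_pos: [0.6319, -0.1407, 0.3472]
eef_rot: [0.0, 0.675, 0.738, -0.0]
wrist_force: [-0.6, 1.2, 0.1]
opening: 0.003
```

```bash
python3 meas.py w9.png
python3 - <<'E'
from h import *
d=cam("side")
import pickle; pickle.dump(d,open("s9.pkl","wb"))
E
```

```text
t 12.275 tcp base [ 91.4 -99.1 347.2] tip z 174.2 yaw err -0.19 F [-0.6  1.2  0.1] op 0.003
[474.714  38.678] 255 [-27.43   12.336] 30.076238060397916 angle 2.718963157500889
[418.62   62.731] 234 [-11.628 -26.81 ] 29.22251337940066 angle -1.9800238150495315
[488.044  95.908] 206 [11.884 28.37 ] 30.75865307737165 angle 1.1740989872143746
[434.316 117.345] 177 [ 27.556 -10.976] 29.661249643967032 angle -0.3790660200090636
mean [0.096 0.73 ]
```

The carousel holds at about -0.39. I'll descend to tip z ≈ 90 behind the arm and push toward +y.

{"op": "move_arm", "data": {
  "moves": [
    {"gripper": 0, "x": 0, "y": 0, "z": 4.4, "roll": 0},
    {"gripper": 0, "x": 0, "y": 0, "z": 4, "roll": 0},
    {"gripper": 0, "x": 0.8, "y": 0, "z": 0, "roll": 0},
    {"gripper": 0, "x": 0.8, "y": 0, "z": 0, "roll": 0},
    {"gripper": 0, "x": 0.5, "y": 0, "z": 0, "roll": 0}
  ]
}}

```text
time_s: 13.0
eef_pos: [0.6303, -0.1163, 0.2663]
eef_rot: [0.002, 0.673, 0.74, 0.001]
wrist_force: [0.0, 0.2, 0.1]
opening: 0.003
```

{"op": "move_arm", "data": {
  "moves": [
    {"gripper": 0, "x": 0.5, "y": 0, "z": 0, "roll": 0},
    {"gripper": 0, "x": 0.5, "y": 0, "z": 0, "roll": 0},
    {"gripper": 0, "x": 0.5, "y": 0, "z": 0, "roll": 0},
    {"gripper": 0, "x": 0.5, "y": 0, "z": 0, "roll": 0},
    {"gripper": 0, "x": 0.5, "y": 0, "z": 0, "roll": 0}
  ]
}}

```text
time_s: 13.62
eef_pos: [0.6272, -0.0922, 0.2636]
eef_rot: [-0.0, 0.673, 0.739, -0.0]
wrist_force: [0.0, -0.6, -0.5]
opening: 0.001
```

{"op": "move_arm", "data": {
  "moves": [
    {"gripper": 0, "x": 0.5, "y": 0, "z": 0, "roll": 0},
    {"gripper": 0, "x": 0.4, "y": 0, "z": 0, "roll": 0},
    {"gripper": 0, "x": 0, "y": 0, "z": 0, "roll": 0},
    {"gripper": 0, "x": 0, "y": 0, "z": 0, "roll": 0}
  ]
}}

```text
time_s: 14.12
eef_pos: [0.6265, -0.0835, 0.2637]
eef_rot: [0.0, 0.673, 0.739, -0.0]
wrist_force: [0.1, -0.4, 0.7]
opening: 0.001
```

Now I'll rise and pull back toward +x so the wrist camera can see, giving the pawl time to settle.

{"op": "move_arm", "data": {
  "moves": [
    {"gripper": 0, "x": 0, "y": 0, "z": -5, "roll": 0},
    {"gripper": 0, "x": 0, "y": 0, "z": -5, "roll": 0},
    {"gripper": 0, "x": 0, "y": 3, "z": -5, "roll": 0},
    {"gripper": 0, "x": 0, "y": 3, "z": 0, "roll": 0},
    {"gripper": 0, "x": 0, "y": 0, "z": 0, "roll": 0}
  ]
}}

```text
time_s: 14.75
eef_pos: [0.6872, -0.0779, 0.414]
eef_rot: [0.001, 0.673, 0.74, 0.0]
wrist_force: [0.1, 0.4, -0.0]
opening: -0.001
```

{"op": "move_arm", "data": {
  "moves": [
    {"gripper": 0, "x": 0, "y": 0, "z": 0, "roll": 0},
    {"gripper": 0, "x": 0, "y": 0, "z": 0, "roll": 0},
    {"gripper": 0, "x": 0, "y": 0, "z": 0, "roll": 0},
    {"gripper": 0, "x": 0, "y": 0, "z": 0, "roll": 0},
    {"gripper": 0, "x": 0, "y": 0, "z": 0, "roll": 0}
  ]
}}

```text
time_s: 15.38
eef_pos: [0.6861, -0.0779, 0.4138]
eef_rot: [0.0, 0.673, 0.739, 0.0]
wrist_force: [-0.7, 0.2, -0.7]
opening: 0.002
```

{"op": "move_arm", "data": {
  "moves": [
    {"gripper": 0, "x": 0, "y": 0, "z": 0, "roll": 0},
    {"gripper": 0, "x": 0, "y": 0, "z": 0, "roll": 0},
    {"gripper": 0, "x": 0, "y": 0, "z": 0, "roll": 0},
    {"gripper": 0, "x": 0, "y": 0, "z": 0, "roll": 0},
    {"gripper": 0, "x": 0, "y": 0, "z": 0, "roll": 0}
  ]
}}

```text
time_s: 16.0
eef_pos: [0.6862, -0.0779, 0.4137]
eef_rot: [-0.0, 0.673, 0.739, -0.0]
wrist_force: [-0.4, -0.6, 0.6]
opening: -0.001
```

```bash
python3 meas.py w10.png
python3 - <<'E'
from h import *
import pickle
b=cam("side"); a=pickle.load(open("v0.pkl","rb"))["side"]
u,v=map(int,proj(b[1],b[2],fromb((110,-50,60))))
f=lambda d:cv2.resize(d[0][v-40:v+35,u-50:u+45],None,fx=4.2,fy=4.2,interpolation=cv2.INTER_CUBIC)
w=cv2.imread("pics/w10.png")[:,:,::-1]
save("fin.png",np.vstack([np.hstack([f(a),f(b)]),cv2.resize(w[:220],(f(a).shape[1]*2,274))]))
print(cv2.imread("pics/fin.png").shape)
print(np.abs(f(a).astype(int)-f(b)).mean())
E
```

```text
t 16.0 tcp base [151.2 -41.5 413.7] tip z 240.7 yaw err 0.01 F [-0.4 -0.6  0.6] op -0.001
(589, 798, 3)
12.501802124358516
```

View pics/fin.png

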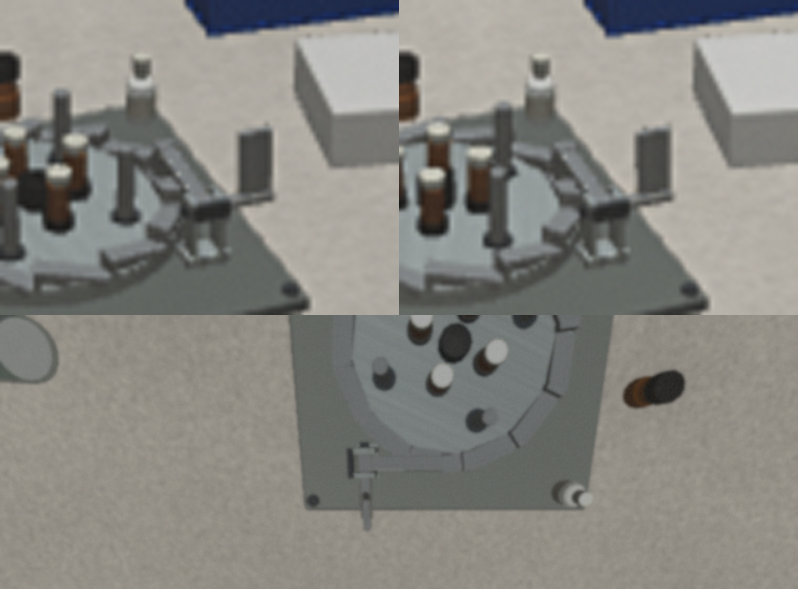

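The top pair (before, after) shows the pawl back down over the teeth with the lever in the same place, at (255,130) and (653,130). The posts have turned, and vial_a and vial_b haven't moved. One last numeric check of the angle before handing in.

Run:
```python
from h import *
import pickle
a=pickle.load(open("v0.pkl","rb"))["side"]; b=cam("side"); im,K,W=cam("wrist")
g=lambda x:cv2.cvtColor(x,cv2.COLOR_RGB2GRAY)
u,v=map(int,proj(b[1],b[2],fromb((128,-65,90))))
t=g(a[0])[v-8:v+9,u-7:u+8]; s=cv2.resize(g(b[0])[v-20:v+21,u-19:u+20],None,fx=8,fy=8,interpolation=3)
r=cv2.matchTemplate(s,cv2.resize(t,None,fx=8,fy=8,interpolation=3),cv2.TM_CCOEFF_NORMED); _,m,_,l=cv2.minMaxLoc(r)
print("lever shift px",np.array(l)/8-12,"score",m)
for th in(.03,.1,.16): # predicted lever top
    l_=np.radians(10)-(th-.07); print(th,np.round(proj(b[1],b[2],fromb((127,-76.8+50*np.sin(l_),52+50*np.cos(l_)))),2))
for k,p in((0,(390.6,84.3)),(3,(304.8,41))):
    q=tob(onz(K,W,*p,.085))[:2]-[-.9,-2.8]; print("post",k,q,np.hypot(*q),(np.arctan2(q[1],q[0])-.785-1.571*k+3.1416)%6.2832-3.1416)
```

```text
lever shift px [0. 0.] score 0.9879138469696045
0.03 [362.39 213.08]
0.1 [362.92 213.47]
0.16 [363.38 213.87]
post 0 [60.202451   21.97887488] 64.08904779490028 -0.4349521466826096
post 3 [ 24.11161002 -56.6339351 ] 61.55300434072939 -0.38309489682929776
```

```bash
python3 -c "
from bench import ctrl
print(ctrl.hand_in())"
```

```text
the job is handed in; nothing more can be done
None
```

I moved the carousel back one notch with the shut fingertip alone, tipped the pawl down between the teeth again, and handed the job in after about 16 s of robot time; no verdict was reported. I pushed the thumb lever back until the pawl parked, pushed post 0 clockwise from about +0.10 to -0.40 rad, then tipped the parked arm down.

**Last checks:**
- **Carousel:** the two posts in view gave -0.43 and -0.38 rad, an average of about -0.41. The vial caps gave -0.40 right after the push.
- **Pawl:** the lever shows no shift from its starting picture (0.0 px, match 0.99), so it rests down as it did at the start. That check is coarse, because lying on top of a tooth instead would shift it only about 0.5–1 px.
- **Contact and bystanders:** the wrist force was zero within noise and the arm was well clear. The two small vials look unmoved; I didn't check the other bystanders afterward, but the arm kept away from them.

**What went wrong:**
- The first three move calls were refused because fields were missing.
- Of the first two tries at post 0, one missed it and the other pressed its outer side with about 11 N. The pawl was already up, and the carousel was still at about +0.10 rad before the third try.
- The side camera disagreed with the other views by several mm, so I relied on the wrist camera for the final angle.

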